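Open the bolt jar in the cam vise

ROBOT

A 6-joint arm with a two-finger parallel gripper is mounted at the origin on a cart in front of the work surface, level with it; the furniture and walls round the work are solid. World frame = base frame: x ahead of the robot, y to its left, z up, the work surface at z = 0. Lengths are in mm, angles in rad, forces in N, time in s.
With the tool pointing down it reaches from about 325 to 775 mm from the base axis. Payload 5.5 kg.
Tool frame: the origin (TCP) lies at the very end of the fingers, on their centre line; the grasp point (between the pads) lies 19 mm behind it; z points along the fingers, y is the line along which they close (so a half turn about z gives the same grasp; the last joint's range is limited). The gripper opens to 88 mm and grips with 3 to 60 N. Pads are 20 mm wide; open, the fingers measure 115 mm over their backs; the gripper's body (75 mm by 178 mm) begins 61 mm behind the grasp point.
Start: joints at [-1.187, 0.091, 1.231, -0, 1.82, -0.057], TCP at [255.999, -542.661, 222.631] pointing down, gripper open.
Joint ranges: [-2.87, 2.87], [-0.86, 2.18], [0.17, 2.46], [-1.51, 4.65], [0.06, 2.69], [-2.65, 2.65]. Speed limits (rad/s): [2.57, 2.57, 3.01, 3.14, 3.14, 3.14].

INTERFACE

Orientations are given as a unit quaternion [x, y, z, w].
In Python, from workcell import * gives the robot as it stands.
- The arm moves only by the tool send_rows, never from a script. Its argument "deltas" is a list of rows, each a list of 4 numbers: the shift along the world's x, y, z in cm, then the turn about the world's z in rad. A call has 1 to 20 rows; each row is the pose to reach, as a shift and turn from the pose commanded when the call began; what a row does not reach only later rows make up. A row lasts 1/12 s, in which the tool goes at most 41.7 mm and 7.16 degrees, less where a joint would pass 70% of its speed; a pose out of reach is approached as far as the arm can. A call with a gripper value outside its range is refused whole. "jaw" is the finger opening in cm, from 0 to 8.78, set as the call begins (left out, the last holds). The fingers move at their own pace and stop on an object; "newtons" is the grip in N (left out, the last holds). Time passes only in rows, so rows that repeat a pose let the fingers close. It gives the time, the measured TCP pose, the force, the opening and the grip force at its end, in the units of the state.
- read_state(): the state, without advancing time (a new reading comes with each control period).
- capture(name): name is "scene" or "side" or "wrist"; returns the picture (420x560x3 uint8, red, green, blue); there is no depth.
- get_calibration(name): a dict with "camera_matrix" (3x3 intrinsics, pixels), "k1" (the pictures are not rectified: a ray, as slopes to the right and down, at radius r is drawn at 1 + k1 r^2 times it, then the intrinsics apply), "world_from_camera" (4x4, takes a point from camera to world coordinates); the wrist camera has in their place "mount" (4x4, takes a point from camera to tool coordinates, whose origin is the TCP and whose axes are the flange's). Camera axes: x right, y down, z forward; pixel columns grow to the right and rows downward; lengths in mm; the calibration is good to about 2 mm. A picture is of the moment at which its call begins: read the wrist's pose just before it. get_calibration takes no time and is no camera call.
- close_job(): hands the job in; it is judged then, once.
The state is a dict: "t": time; "joint_pos": joint angles; "qvel": joint speeds; "tau": joint torques, N m; "eef_pos": TCP position; "tcp_rot": TCP orientation; "force": force on the tool from outside, world axes, zero at the start; "ft_torque": the same for the moment, N m; "width": finger opening in mm; "gripper_force": force on a finger pad.
Only numpy, scipy, OpenCV 4.12 (cv2) and the standard library are available. Lean on these libraries where they do the work, as an engineer would, in place of code of your own. Each camera call takes 0.05 s, during which the arm holds its last target. There are 200 camera calls.

TASK

Stand the square glass jar of bolts upright between the jaws of the blue cam vise and clamp it by swinging the red-knobbed lever fully home, so that the jar cannot spin. Then twist the tight yellow lid anticlockwise just until its threads let go, lift it straight off and finish still holding it, level and a couple of centimetres above the open mouth, ready to go straight back on: do not put the lid down or let go of it. The jar stays clamped, and the red-lidded tub and the tin of bolts stay where they are.

Things in the scene. Friction and masses are not known exactly. Their poses are not given: they have to be found in the camera images.
- jar: square clear glass jar full of bolts, loose, 0.27 to 0.53 kg: body 60 x 60 mm with flat sides square to its own x and y axes, 80 mm high to the shoulder, then a round neck 41 mm across, rim 98 mm above the foot; 105 mm high with the lid on. Origin: centre of its underside, z up. It may be lifted by the top part of the flat sides or by the tight lid
- lid: yellow round ribbed twist-off lid, 56 mm across, 20 mm high, 100 g, screwed tight on the jar at the start. Origin: centre of its lower edge, z up; when tight this is 85 mm above the jar's foot, 5 mm above the shoulder. It unscrews anticlockwise seen from above; a springy liner inside presses on the rim with 30 N; breaking it loose takes a few tenths of a N m, enough to spin a jar that is not clamped
- jar_rim (a point): centre of the jar's open mouth, at the neck's rim, 98 mm above the foot; z up. Four lugs in the lid run under four rising tracks on the neck: they come free after 45 degrees (0.8 rad) of turn and meet a stop at about 71 degrees (1.24 rad); between these the lid lifts straight off, before that it cannot. It may rise up to 3 mm while turning but need not
- vise: blue cam vise bolted to the counter, base plate 112 mm (x) by 190 mm (y), 14 mm thick. Origin on the counter under the middle of the clamped jar; z up; the jaws close along y. Fixed jaw on the +y side, face at y = +30 mm. The jaws are 84 mm long along x, open at both ends, tops 50 mm above the counter
- vise_bed (a point): point on the vise's flat bed, 14 mm above its origin (same axes), where the middle of the jar's foot ends up when clamped. Open, the moving jaw's face is at y = -43 mm, so a jar set down at y = -6 mm has 6 mm or so to each jaw; closing pushes it to the fixed jaw
- vise_jaw: the vise's moving jaw: blue block 96 mm long with a rubber face, on the -y side, worked by the lever from y = -43 mm (open) to y = -28 mm; it meets the jar at about 1.3 rad of lever and the rubber then gives, 20 N at 1.5 rad. Its origin is the vise_bed point when the lever is open and moves with the jaw along +y
- vise_lever (a joint): angle of the cam lever: 0 = open, it points along the vise's -y axis; 1.5 = fully closed, it points along the vise's -x axis (it swings clockwise seen from above). Its upright pin is at x = 0, y = -80 mm of the vise. It takes 4 to 10 N at the knob, moves the jaw by 10 mm per rad and stays where it is left. Starts at 0 to 0.15
- lever_knob (a point): centre of the red knob, 28 mm across and 30 mm high, on the end of the lever, 95 mm from its pin, 60 mm above the vise's bed
- red_tub: bystander: round tub with a red lid, 73 mm across, 117 mm high; origin: centre of its underside
- bolt_tin: bystander: rusty open tin with bolts in it, 70 mm across, 87 mm high; origin: centre of its underside
Not all that is in view belongs to the job. Of the things shaped like the lid, the yellow one is meant.

How it is judged:
By the outcome, as a careful person would: the job done as asked, in the order asked, and still so for the second after the job is handed in, while the arm keeps its last pose, push and grip.
It also fails if it takes over 64 s, if anything falls off the work surface, if the arm or the gripper's body presses on something with over 40 N, if the wrist force passes 120 N, or if a joint passes its speed limit or range.

## Working session

There is one attempt and no reset: what is moved stays moved. The work goes in short steps, Python scripts to look and compute and a tool call to move; the robot and the scene stay as the last step left them, time stands still between calls to the robot, and variables do not carry over. Pictures are saved under pics/ and viewed, at most 10 in all, crops included, and the job is handed in when it is done.

Besides the shell and the picture viewer there is one more tool, called after "Request:" by a JSON object that holds its "op" and its "data", one argument or row to a line. send_rows: Moves the arm, as the interface text tells. Its arguments: {"type":"object","properties":{"deltas":{"type":"array","items":{"type":"array","items":{"type":"number"}}},"jaw":{"type":"number"},"newtons":{"type":"number"}},"required":["deltas"]}

```bash
mkdir -p pics; ls; python3 - <<'E'
from workcell import *
import cv2,numpy as np
a=capture("scene");b=capture("side")
cv2.imwrite("pics/scene0.png",cv2.cvtColor(a,cv2.COLOR_RGB2BGR))
cv2.imwrite("pics/side0.png",cv2.cvtColor(b,cv2.COLOR_RGB2BGR))
for n in("scene","side","wrist"):
    c=get_calibration(n);print(n,{k:np.round(v,3).tolist() for k,v in c.items()})
s=read_state();print(s)
E
```

```text
pics
scene {'camera_matrix': [[515.608, 0.0, 273.481], [0.0, 515.608, 206.867], [0.0, 0.0, 1.0]], 'k1': -0.021, 'world_from_camera': [[0.909, -0.361, 0.209, 272.587], [-0.417, -0.781, 0.464, -553.488], [-0.004, -0.509, -0.861, 1165.628], [0.0, 0.0, 0.0, 1.0]]}
side {'camera_matrix': [[533.101, 0.0, 279.636], [0.0, 533.101, 211.909], [0.0, 0.0, 1.0]], 'k1': 0.015, 'world_from_camera': [[0.231, -0.466, 0.854, -593.258], [-0.973, -0.096, 0.21, -289.777], [-0.016, -0.879, -0.476, 696.743], [0.0, 0.0, 0.0, 1.0]]}
wrist {'camera_matrix': [[345.591, 0.0, 281.035], [0.0, 345.591, 208.531], [0.0, 0.0, 1.0]], 'k1': -0.083, 'mount': [[-0.001, -0.968, -0.25, 68.66], [1.0, -0.0, -0.001, -1.672], [0.001, -0.25, 0.968, -162.74], [0.0, 0.0, 0.0, 1.0]]}
{'t': 0.1, 'joint_pos': array([-1.18669915e+00,  9.17796724e-02,  1.23175143e+00, -5.15813720e-06,
        1.81977933e+00, -5.67078289e-02]), 'qvel': array([-0.00039387, -0.00160446, -0.00295009,  0.00070069, -0.00038626,
        0.00129615]), 'tau': array([ 2.97987026e-03, -4.47857344e+01, -4.07571030e+01,  6.99343323e-02,
        2.83893541e-02, -1.24232056e-04]), 'eef_pos': array([ 255.89687846, -542.41038535,  221.63020119]), 'tcp_rot': array([ 9.75809310e-01,  2.18621709e-01, -1.42435051e-04, -8.46999209e-04]), 'force': array([-0.02736405,  0.3125062 , -0.30845236]), 'ft_torque': array([-0.02291241,  0.0023502 , -0.03243252]), 'gripper_force': 0.0, 'width': 87.82499149267497}
```

View pics/scene0.png

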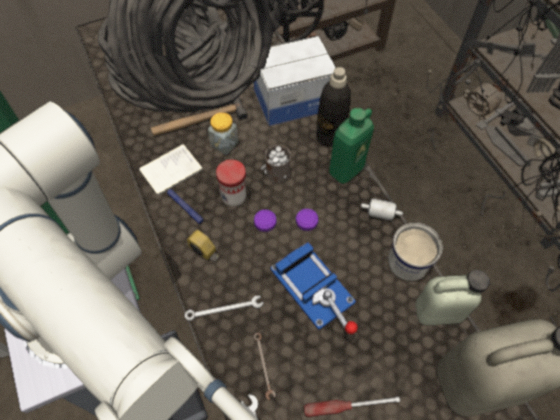

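View pics/side0.png

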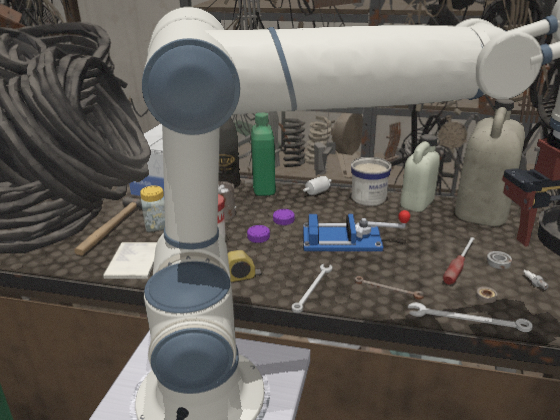

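The scene picture shows the yellow-lidded square jar at (222,128), the red tub at (231,182), the tin at (278,160), and two purple decoy lids at (265,220) and (307,219). The blue vise is at about (312,285), with its knob at (351,327). In the side picture the jar is at (152,205), the vise at about (343,235) and the knob at (404,216). Only the disc on the jar is yellow, so that is the lid meant. I'll confirm it in an enlarged crop.

```bash
cat > h.py <<'E'
from workcell import *
import cv2,numpy as np
from scipy.spatial.transform import Rotation as R
def cam(name,st=None):
    c=get_calibration(name)
    if name=="wrist":
        T=np.eye(4);T[:3,:3]=R.from_quat(st["tcp_rot"]).as_matrix();T[:3,3]=st["eef_pos"]
        W=T@np.array(c["mount"])
    else: W=np.array(c["world_from_camera"])
    return np.array(c["camera_matrix"]),c["k1"],W
def ray(C,uv):
    K,k,W=C;d=np.array([(uv[0]-K[0,2])/K[0,0],(uv[1]-K[1,2])/K[1,1]]);s=d.copy()
    for _ in range(10): s=d/(1+k*(s@s))
    v=W[:3,:3]@np.r_[s,1];return W[:3,3],v/np.linalg.norm(v)
def onz(C,uv,z):
    o,v=ray(C,uv);return o+v*(z-o[2])/v[2]
def tri(*cu):
    A=0;b=0
    for C,uv in cu:
        o,v=ray(C,uv);P=np.eye(3)-np.outer(v,v);A=A+P;b=b+P@o
    p=np.linalg.solve(A,b);return p,[np.linalg.norm((np.eye(3)-np.outer(ray(C,u)[1],ray(C,u)[1]))@(p-ray(C,u)[0])) for C,u in cu]
def proj(C,p):
    K,k,W=C;q=np.linalg.inv(W)@np.r_[p,1];s=q[:2]/q[2];s=s*(1+k*(s@s));return K[:2,:2]@s+K[:2,2]
def shot(name,fn):
    s=read_state();a=cv2.cvtColor(capture(name),cv2.COLOR_RGB2BGR);cv2.imwrite("pics/"+fn,a);return s,a
E
python3 - <<'E'
from h import *
a=cv2.imread("pics/scene0.png");b=cv2.imread("pics/side0.png")
def cr(i,x,y,w,h,s): return cv2.resize(i[y:y+h,x:x+w],None,fx=s,fy=s,interpolation=cv2.INTER_CUBIC)
# scene jar (197,100,50x60)x5 ; scene vise (262,235,100x100)x4 ; side jar ; side vise
o=np.zeros((600,800,3),np.uint8)
o[:300,:250]=cr(a,197,100,50,60,5);o[300:600,:250]=cr(b,127,180,50,60,5)
o[:345,260:720]=cr(a,262,240,115,86,4)[:,:460][:344].repeat(1,0) if 0 else cv2.resize(a[240:340,262:372],(460,345))
o[350:600,260:760]=cr(b,293,200,125,62,4)[:250][:248].__class__ and cv2.resize(b[200:262,293:418],(500,250))
cv2.imwrite("pics/crop1.png",o)
for n,u,w in(("lid",(221,120),(152,190)),("knob",(351,327),(404,216))): print(n,tri((cam("scene"),u),(cam("side"),w)))
E
```

```text
lid (array([515.47346648, 317.32929899, 106.92286388]), [np.float64(1.2434453915051664), np.float64(1.2434453915052492)])
knob (array([ 563.95727555, -310.81276495,   74.82330771]), [np.float64(0.7778463774403376), np.float64(0.777846377440347)])
```

View pics/crop1.png

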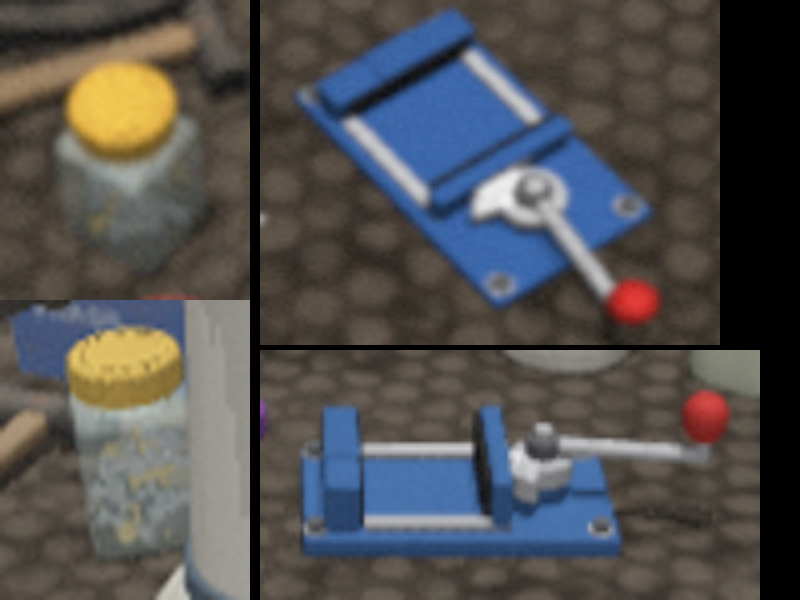

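The crop confirms that the yellow lid is on the square glass jar. It also shows the fixed jaw at the upper left of the vise, then the moving jaw, the pin at scene (328,294), and the knob.

```bash
python3 - <<'E'
from h import *
S=cam("scene");D=cam("side")
f=lambda x,y:(262+(x-260)/4.18,240+y/3.45)
g=lambda x,y:(293+(x-260)/4,200+(y-350)*.248)
j=lambda x,y:(197+x/5,100+y/5)
print("pin",tri((S,f(535,185)),(D,g(544,432))))
P=[onz(S,f(*p),14)[:2] for p in((298,95),(498,300),(652,210))]
print(np.round(P,1),[np.degrees(np.arctan2(*(P[b]-P[a])[::-1])) for a,b in((1,0),(1,2))],[np.linalg.norm(P[b]-P[a]) for a,b in((1,0),(1,2))])
print("sideedge",[onz(D,g(*p),14)[:2].round(1) for p in((303,541),(620,541))])
print("fixed inner top",[onz(S,f(*p),50)[:2].round(1) for p in((338,110),(475,38))])
J=[onz(S,j(*p),80)[:2] for p in((57,145),(125,180),(203,125))]
print(np.round(J,1),[np.degrees(np.arctan2(*(J[b]-J[a])[::-1])) for a,b in((1,0),(1,2))])
print("foot",onz(S,j(140,268),0)," greencap",tri((S,(360,113)),(D,(262,117))),"blackcap?",onz(S,(340,75),250),onz(S,(231,172),117),onz(S,(279,152),87))
E
```

```text
pin (array([ 558.89416915, -216.691738  ,   55.26076395]), [np.float64(1.3308927816617337), np.float64(1.3308927816617406)])
[[ 476.1  -85.7]
 [ 514.  -265.6]
 [ 621.  -246.2]] [np.float64(101.89985714920311), np.float64(10.29754945233795)] [np.float64(183.87178666200955), np.float64(108.73828519697219)]
sideedge [array([470.6, -85.4]), array([ 509.5, -270. ])]
fixed inner top [array([ 485.5, -119.8]), array([ 579.5, -103.7])]
[[479.4 326.3]
 [503.7 288.7]
 [556.  306. ]] [np.float64(122.96475095765061), np.float64(18.271467264274786)]
foot [505.27794485 289.22131752   0.        ]  greencap (array([797.3149217 , 101.40248377, 221.64496619]), [np.float64(3.0509472956089594), np.float64(3.0509472956089168)]) blackcap? [797.98444442 210.98600721 250.        ] [474.37559913 146.30581344 117.        ] [617.02291555 172.18039207  87.        ]
```

Request:
{"op": "send_rows", "data": {
  "deltas": [
    [1,4,1,0],
    [2,8,3,0],
    [3,12,5,0],
    [4,16,6,0],
    [5,20,7,0],
    [6,24,8,0],
    [8,28,8,0],
    [9,32,8,0],
    [10,36,8,0],
    [11,40,8,0],
    [12,44,8,0],
    [13,48,8,0],
    [14,52,8,0],
    [16,56,8,0],
    [18,60,8,0],
    [19,64,8,0],
    [20,68,8,0],
    [21,72,8,0],
    [22,76,8,0],
    [23,80,8,0]
  ]
}}

```text
t: 1.77
eef_pos: [482.4, 245.6, 302.1]
tcp_rot: [0.976, 0.219, -0.0, 0.0]
force: [0.1, -0.7, 0.6]
width: 87.9
gripper_force: 0.0
```

Request:
{"op": "send_rows", "data": {
  "deltas": [
    [1,4,-1,0],
    [2,6.5,-2,0],
    [2,6.5,-2,0],
    [2,6.5,-2,0]
  ]
}}

```text
t: 2.1
eef_pos: [502.1, 309.4, 279.9]
tcp_rot: [0.976, 0.22, -0.002, 0.001]
force: [-0.5, -0.5, 0.3]
width: 87.5
gripper_force: 0.0
```

```bash
python3 - <<'E'
from h import *
s,a=shot("wrist","w1.png");np.save("w1.npy",[s],allow_pickle=True)
C=cam("wrist",s);print(s["eef_pos"],s["joint_pos"],proj(C,[515,317,105]),proj(C,[515,317,80]))
u=proj(C,[515,317,90]).astype(int);x=max(0,u[0]-100);y=max(0,u[1]-75);c=a[y:y+150,x:x+200];print(x,y,c.shape)
cv2.imwrite("pics/w1c.png",cv2.resize(c,None,fx=4,fy=4,interpolation=cv2.INTER_CUBIC))
E
```

```text
[502.08830481 309.39195446 279.94101406] [ 4.94678851e-01  8.78592544e-02  1.13215756e+00 -1.93931132e-04
  1.92644245e+00  1.62237502e+00] [281.68307661 174.81354913] [281.65448025 171.02169278]
181 97 (150, 200, 3)
```

View pics/w1c.png

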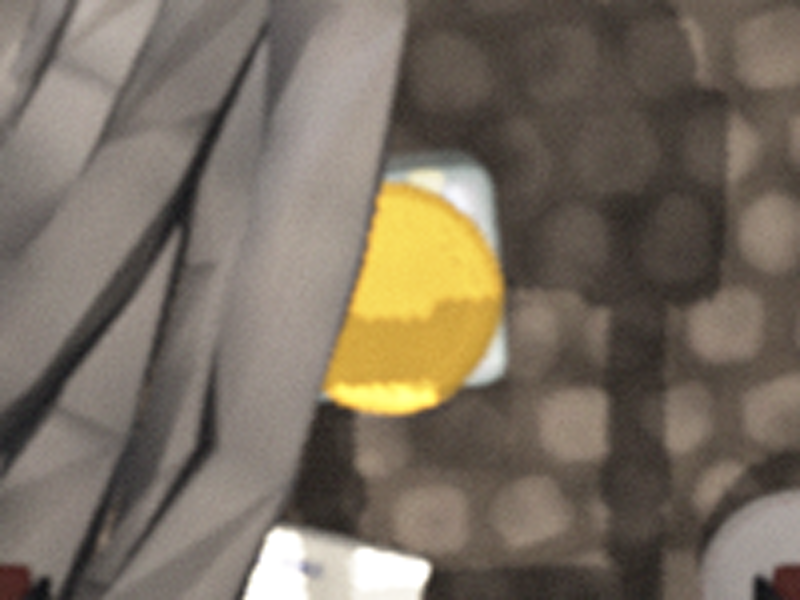

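The crop shows the yellow lid at about (395,295), with the jar's shoulder edges running nearly along the image axes. A grey hose coil overhangs the left (+y) side. I need to see how high and how close the coil stands before I grip.

```bash
python3 - <<'E'
from h import *
a=cv2.imread("pics/scene0.png");w=cv2.imread("pics/w1.png")
s,b=shot("side","side1.png")
o=np.zeros((600,800,3),np.uint8)
o[:300,:400]=cv2.resize(w,(400,300))
o[:300,400:]=cv2.resize(a[0:150,90:290],(400,300),interpolation=cv2.INTER_CUBIC)
o[300:,:400]=cv2.resize(b[100:250,60:260],(400,300),interpolation=cv2.INTER_CUBIC)
t,a2=shot("scene","scene1.png");o[300:,400:]=cv2.resize(a2[0:210,20:300],(400,300))
cv2.imwrite("pics/comp2.png",o)
E
```

```text
(no output)
```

View pics/comp2.png

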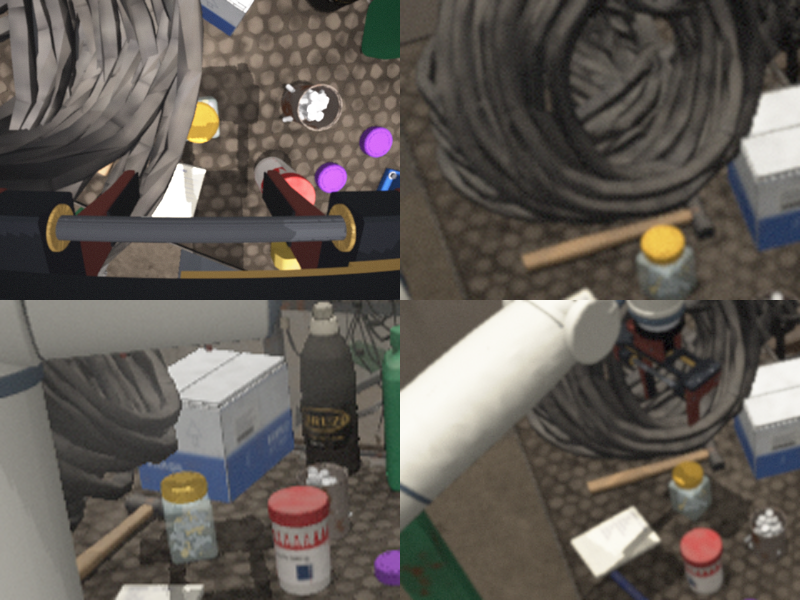

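The coil's nearest bulge is at about pixel (150,155) in the side view. In the wrist view its edge runs through about (280,112) to (266,182). I'll estimate how close it comes.

```bash
python3 - <<'E'
from h import *
s=np.load("w1.npy",allow_pickle=True)[0];C=cam("wrist",s);D=cam("side");S=cam("scene")
print("cam",C[2][:3,3])
for r,c in((60,281),(90,282),(112,280),(140,277),(170,269),(190,262),(230,240)):
    p,e=tri((C,(c,r)),(D,(150,155)));print(r,p.round(),np.round(e[0],1),proj(S,p).round(), [proj(D,onz(C,(c,r),z)).round().tolist()+onz(C,(c,r),z).round()[:2].tolist() for z in(100,150,200)])
# lid & jar measures in wrist
k=lambda x,y:(181+x/4,97+y/4)
L=[onz(C,k(x,y),105)[:2].round(1) for x,y in((398,183),(502,297),(395,413))];print("lid top/right/bottom @105",L)
print("edge right @80",[onz(C,k(x,y),80)[:2].round(1) for x,y in((495,180),(508,375),(480,155),(385,155),(470,388))])
E
```

```text
cam [564.08508177 340.7359278  442.34849933]
60 [604. 358. 162.] 1.8 [245.  85.] [[152.0, 175.0, 612.0, 364.0], [149.0, 159.0, 605.0, 360.0], [147.0, 143.0, 598.0, 357.0]]
90 [584. 347. 171.] 2.1 [239.  88.] [[152.0, 179.0, 588.0, 351.0], [149.0, 163.0, 584.0, 350.0], [147.0, 145.0, 581.0, 348.0]]
112 [569. 341. 178.] 3.2 [235.  89.] [[151.0, 183.0, 569.0, 344.0], [149.0, 165.0, 568.0, 344.0], [146.0, 147.0, 567.0, 343.0]]
140 [551. 333. 186.] 4.8 [229.  92.] [[150.0, 187.0, 543.0, 336.0], [148.0, 169.0, 546.0, 336.0], [145.0, 150.0, 549.0, 337.0]]
170 [531. 326. 194.] 8.2 [223.  94.] [[147.0, 192.0, 513.0, 330.0], [145.0, 173.0, 521.0, 332.0], [143.0, 153.0, 528.0, 333.0]]
190 [518. 322. 200.] 11.1 [218.  95.] [[144.0, 196.0, 492.0, 328.0], [142.0, 176.0, 502.0, 330.0], [141.0, 156.0, 513.0, 332.0]]
230 [492. 317. 212.] 19.3 [208.  96.] [[134.0, 205.0, 443.0, 331.0], [134.0, 183.0, 461.0, 332.0], [133.0, 161.0, 479.0, 334.0]]
lid top/right/bottom @105 [array([542.7, 331.4]), array([528.7, 296.5]), array([490.9, 307.7])]
edge right @80 [array([552.6, 308.4]), array([507.9, 282.4]), array([556.7, 314.7]), array([546.2, 336.8]), array([500.3, 290. ])]
```

```bash
python3 - <<'E'
from h import *
D=cam("side");S=cam("scene")
for uv in((150,155),(140,115),(130,95),(110,70),(80,40),(142,175),(125,190)):
    o,v=ray(D,uv)
    print(uv,[(o+v*(x-o[0])/v[0]).round().tolist() for x in(480,550,620)])
for uv in((150,105),(190,108),(222,102),(245,85),(200,45),(170,20)):
    print("scene",uv,[onz(S,uv,z).round()[:2].tolist() for z in(0,60,120,180,240)])
E
```

```text
(150, 155) [[480.0, 289.0, 218.0], [550.0, 327.0, 187.0], [620.0, 364.0, 156.0]]
(140, 115) [[480.0, 300.0, 316.0], [550.0, 338.0, 291.0], [620.0, 376.0, 266.0]]
(130, 95) [[480.0, 317.0, 361.0], [550.0, 357.0, 339.0], [620.0, 396.0, 318.0]]
(110, 70) [[480.0, 357.0, 416.0], [550.0, 399.0, 397.0], [620.0, 441.0, 379.0]]
(80, 40) [[480.0, 417.0, 478.0], [550.0, 463.0, 464.0], [620.0, 509.0, 449.0]]
(142, 175) [[480.0, 318.0, 164.0], [550.0, 357.0, 129.0], [620.0, 397.0, 94.0]]
(125, 190) [[480.0, 371.0, 118.0], [550.0, 414.0, 80.0], [620.0, 457.0, 42.0]]
scene (150, 105) [[369.0, 550.0], [364.0, 494.0], [359.0, 437.0], [354.0, 380.0], [349.0, 323.0]]
scene (190, 108) [[474.0, 489.0], [463.0, 435.0], [453.0, 381.0], [442.0, 328.0], [432.0, 274.0]]
scene (222, 102) [[569.0, 471.0], [553.0, 418.0], [538.0, 365.0], [523.0, 312.0], [508.0, 260.0]]
scene (245, 85) [[658.0, 505.0], [638.0, 450.0], [618.0, 396.0], [598.0, 341.0], [579.0, 287.0]]
scene (200, 45) [[594.0, 728.0], [578.0, 662.0], [561.0, 596.0], [545.0, 530.0], [528.0, 464.0]]
scene (170, 20) [[545.0, 884.0], [531.0, 810.0], [517.0, 736.0], [503.0, 662.0], [489.0, 588.0]]
```

Request:
{"op": "send_rows", "data": {
  "deltas": [
    [0.5,-1,0,0.12],
    [1,-1.5,0,0.24],
    [1.5,-2,0,0.36],
    [1.5,-2,0,0.48],
    [1.5,-2,0,0.6],
    [1.5,-2,0,0.72],
    [1.5,-2,0,0.84],
    [1.5,-2,0,0.96],
    [1.5,-2,0,1.08],
    [1.5,-2,0,1.2],
    [1.5,-2,0,1.32],
    [1.5,-2,0,1.44],
    [1.5,-2,0,1.56],
    [1.5,-2,0,1.61],
    [1.5,-2,0,1.61],
    [1.5,-2,0,1.61]
  ]
}}

```text
t: 3.58
eef_pos: [517.6, 287.3, 284.0]
tcp_rot: [0.52, 0.854, 0.001, 0.001]
force: [-1.1, -0.4, -0.6]
width: 88.1
gripper_force: 0.0
```

```bash
python3 - <<'E'
from h import *
s,a=shot("wrist","w2.png");np.save("w2.npy",[s],allow_pickle=True)
C=cam("wrist",s);m=R.from_quat(s["tcp_rot"]).as_matrix()
print(s["eef_pos"],s["joint_pos"],s["force"],s["tau"],np.degrees(np.arctan2(m[1,0],m[0,0])),proj(C,[517,321,105]))
cv2.imwrite("pics/w2b.png",cv2.resize(a,(784,588),interpolation=cv2.INTER_CUBIC))
E
```

```text
[517.58381444 287.31330951 284.01273169] [ 4.49342517e-01  8.93697670e-02  1.12324690e+00 -9.80363748e-05
  1.92689988e+00 -2.72646374e-02] [-1.05280799 -0.44610119 -0.63765823] [ 9.66821361e-03 -4.38907421e+01 -4.00033200e+01  6.94824709e-02
  1.00409970e-02 -2.02919883e-01] 117.30560592346393 [295.00610089 160.95866715]
```

View pics/w2b.png

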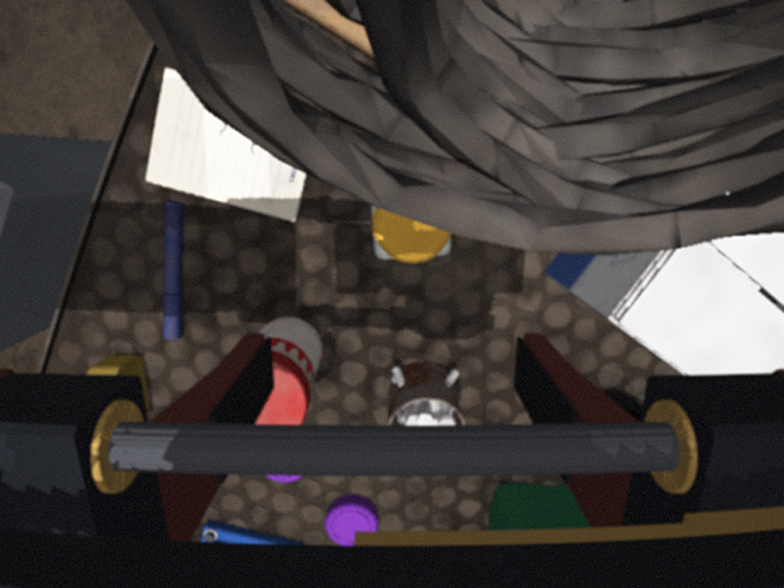

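The picture shows the lid's near edge at (411,262) of the enlarged view, which is (293.6,187) in the raw frame. The jar's sides are square to this view, and the coil hides the jar's far half.

```bash
python3 - <<'E'
from h import *
s=np.load("w2.npy",allow_pickle=True)[0];C=cam("wrist",s);s1=np.load("w1.npy",allow_pickle=True)[0];C1=cam("wrist",s1)
d=np.array([.459,-.888])
for n,uv in(("L",(373,228)),("R",(450,228)),("B",(411,262))):
    print(n,onz(C,(uv[0]/1.4,uv[1]/1.4),105 if n=="B" else 100).round(1))
b=onz(C,(411/1.4,262/1.4),105)[:2];print("centre",b-28*d)
print("body near edge z80",[onz(C,(u/1.4,v/1.4),80)[:2].round(1) for u,v in((375,254),(450,254))])
S=cam("scene");D=cam("side");print("scene/side 105:",onz(S,(221,120),105),onz(D,(152,190),105))
E
```

```text
L [492.9 305.8 100. ]
R [541.9 331.1 100. ]
B [528.  297.1 105. ]
centre [515.14987049 321.91747654]
body near edge z80 [array([503.6, 286.1]), array([554.9, 312.5])]
scene/side 105: [515.9727192  320.51744756 105.        ] [517.75539785 317.54324441 105.        ]
```

Request:
{"op": "send_rows", "data": {
  "deltas": [
    [1,-1,-1,0],
    [2.6,-2,-4,0],
    [2.6,-2,-8,0],
    [2.6,-2,-12,0],
    [2.6,-2,-15,0],
    [2.6,-2,-18,0],
    [2.6,-2,-20,0],
    [2.6,-2,-22,0],
    [2.6,-2,-22.4,0],
    [2.6,-2,-22.4,0]
  ]
}}

```text
t: 4.47
eef_pos: [542.6, 267.1, 56.1]
tcp_rot: [0.519, 0.855, -0.002, -0.001]
force: [-0.7, -0.3, 0.6]
width: 87.8
gripper_force: 0.0
```

Request:
{"op": "send_rows", "data": {
  "deltas": [
    [-0.2,0.4,0,0],
    [-0.4,0.8,0,0],
    [-0.6,1.2,0,0],
    [-0.6,1.2,0,0]
  ]
}}

```text
t: 4.8
eef_pos: [537.7, 281.7, 60.3]
tcp_rot: [0.518, 0.855, 0.001, 0.001]
force: [-1.1, -0.0, 0.3]
width: 88.1
gripper_force: 0.0
```

Request:
{"op": "send_rows", "data": {
  "deltas": [
    [-0.1,0.2,0,0],
    [-0.2,0.4,0,0],
    [-0.3,0.6,0,0],
    [-0.4,0.8,0,0],
    [-0.4,0.8,0,0]
  ]
}}

```text
t: 5.22
eef_pos: [533.3, 288.8, 58.6]
tcp_rot: [0.519, 0.855, 0.0, -0.0]
force: [0.3, -0.8, -0.5]
width: 87.4
gripper_force: 0.0
```

Request:
{"op": "send_rows", "data": {
  "deltas": [
    [-0.1,0.2,0,0],
    [-0.2,0.4,0,0],
    [-0.3,0.6,0,0],
    [-0.4,0.8,0,0],
    [-0.4,0.8,0,0]
  ]
}}

```text
t: 5.63
eef_pos: [529.3, 296.8, 58.6]
tcp_rot: [0.519, 0.855, 0.0, -0.0]
force: [0.1, -0.0, -0.2]
width: 87.8
gripper_force: 0.0
```

Request:
{"op": "send_rows", "data": {
  "deltas": [
    [-0.1,0.2,0,0],
    [-0.2,0.4,0,0],
    [-0.3,0.6,0,0],
    [-0.4,0.8,0,0],
    [-0.4,0.8,0,0]
  ]
}}

```text
t: 6.05
eef_pos: [525.3, 304.8, 58.6]
tcp_rot: [0.519, 0.855, 0.0, -0.0]
force: [-0.7, -0.2, -0.6]
width: 87.7
gripper_force: 0.0
```

```bash
python3 - <<'E'
from h import *
s,a=shot("wrist","w3.png")
print(s["eef_pos"],s["force"],s["ft_torque"],s["tau"].round(2),s["joint_pos"].round(3))
_,b=shot("scene","sc3.png");_,c=shot("side","si3.png")
o=np.zeros((300,800,3),np.uint8);o[:,:400]=cv2.resize(a,(400,300));o[:,400:]=cv2.resize(c[80:260,60:300],(400,300));cv2.imwrite("pics/comp3.png",o)
E
```

```text
[525.27032168 304.82320015  58.60762389] [-0.7253389 -0.1961999 -0.632235 ] [ 0.0084438  -0.09274357 -0.01476708] [ 4.000e-02 -4.595e+01 -3.988e+01  8.000e-02  1.000e-02  5.000e-02] [ 0.47   0.14   1.469  0.     1.533 -0.011]
```

View pics/comp3.png

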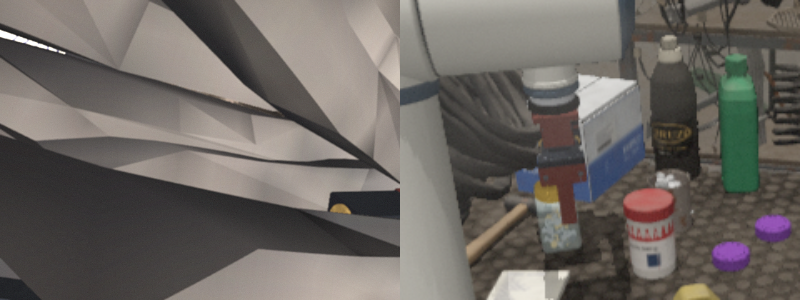

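The camera now sits inside the coil's drawing and no force shows. The side view has the fingers astride the jar. I'll grip here, drag the jar clear of the coil, then regrip on centre.

Request:
{"op": "send_rows", "data": {
  "deltas": [
    [0,0,0,0],
    [0,0,0,0],
    [0,0,0,0],
    [0,0,0,0],
    [0,0,0,0],
    [0,0,0,0]
  ],
  "jaw": 5,
  "newtons": 25
}}

```text
t: 6.7
eef_pos: [525.5, 304.3, 58.6]
tcp_rot: [0.519, 0.855, -0.0, -0.0]
force: [-0.4, -1.4, -0.1]
width: 61.0
gripper_force: 24.5
```

Request:
{"op": "send_rows", "data": {
  "deltas": [
    [0.2,-0.4,0,0],
    [0.5,-1,0,0],
    [1,-2,0,0],
    [1.5,-3,0,0],
    [2,-4,0,0],
    [2.5,-5,0,0],
    [3,-6,0,0],
    [3.3,-6.6,0,0],
    [3.5,-7,0,0],
    [3.5,-7,0,0]
  ]
}}

```text
t: 7.53
eef_pos: [561.2, 233.0, 58.6]
tcp_rot: [0.519, 0.855, -0.0, 0.0]
force: [-0.1, -0.6, 0.5]
width: 59.7
gripper_force: 25.0
```

Request:
{"op": "send_rows", "data": {
  "deltas": [
    [0,0,0,0],
    [0,0,0,0],
    [0,0,1,0],
    [0,0,4,0],
    [0,0,7,0],
    [0,0,10,-0.05],
    [-0.4,0.8,10,-0.17],
    [-0.8,1.5,10,-0.29],
    [-0.8,1.5,10,-0.41],
    [-0.8,1.5,10,-0.53],
    [-0.8,1.5,10,-0.65],
    [-0.8,1.5,10,-0.77],
    [-0.8,1.5,10,-0.89],
    [-0.8,1.5,10,-1.01],
    [-0.8,1.5,10,-1.13],
    [-0.8,1.5,10,-1.25],
    [-0.8,1.5,10,-1.37],
    [-0.8,1.5,10,-1.49],
    [-0.8,1.5,10,-1.57],
    [-0.8,1.5,10,-1.57]
  ],
  "jaw": 8.78
}}

```text
t: 9.2
eef_pos: [552.5, 249.6, 159.6]
tcp_rot: [0.972, 0.237, 0.0, 0.0]
force: [0.4, -0.6, -0.5]
width: 88.1
gripper_force: 0.0
```

```bash
python3 - <<'E'
from h import *
s,a=shot("wrist","w4.png");np.save("w4.npy",[s],allow_pickle=True);C=cam("wrist",s)
m=R.from_quat(s["tcp_rot"]).as_matrix();print(s["eef_pos"],np.degrees(np.arctan2(m[1,0],m[0,0])),proj(C,[552,249,105]))
h=cv2.cvtColor(a,cv2.COLOR_BGR2HSV);k=cv2.inRange(h,(18,130,90),(32,255,255))
n,l,st,ce=cv2.connectedComponentsWithStats(k)
for i in range(1,n):
    if st[i,4]>150: print(st[i],ce[i].round(1),onz(C,ce[i],100).round(1))
cv2.imwrite("pics/w4c.png",a)
E
```

```text
[552.52468462 249.63333997 159.60486451] 27.41547444213455 [284.375671   228.23536011]
[ 228  181   87   85 5253] [270.9 221. ] [550.9 258.6 100. ]
[  65  286   37   67 1087] [ 79.  318.8] [414.8 352.7 100. ]
[ 461  286   38   66 1046] [482.7 318.9] [555.4  81.4 100. ]
[ 254  362  306   28 3127] [424.  379.1] [489.7  91.2 100. ]
```

View pics/w4.png

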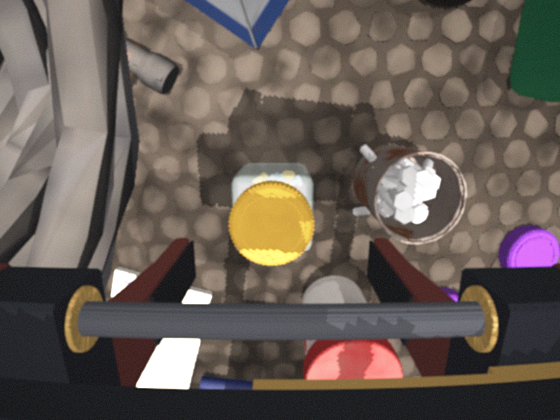

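The jar stands clear with its sides square to the view. Its lid is at about (272,222), so its centre is about (551,257), and the tin is at (412,195).

Request:
{"op": "send_rows", "data": {
  "deltas": [
    [-0.1,0.4,0,0],
    [-0.2,0.8,-1,0],
    [-0.2,0.8,-4,0],
    [-0.2,0.8,-7,0],
    [-0.2,0.8,-9,0],
    [-0.2,0.8,-10,0],
    [-0.2,0.8,-10,0]
  ]
}}

```text
t: 9.83
eef_pos: [548.5, 257.0, 54.8]
tcp_rot: [0.971, 0.239, -0.003, 0.0]
force: [-0.5, 0.1, 0.4]
width: 87.6
gripper_force: 0.0
```

Request:
{"op": "send_rows", "data": {
  "deltas": [
    [0,0,0,0],
    [0,0,0,0],
    [0,0,0,0],
    [0,0,0,0],
    [0,0,0,0],
    [0,0,0,0]
  ],
  "jaw": 5,
  "newtons": 35
}}

```text
t: 10.33
eef_pos: [551.7, 257.1, 60.4]
tcp_rot: [0.971, 0.238, 0.002, 0.0]
force: [1.1, -2.7, 4.7]
width: 59.5
gripper_force: 35.0
```

Request:
{"op": "send_rows", "data": {
  "deltas": [
    [0,0,0.5,0],
    [0,0,1.5,0],
    [0,0,4,0],
    [0,0,7,0],
    [0,0,10,0],
    [0,0,13,0],
    [0,0,15,0],
    [0,0,15,0]
  ]
}}

```text
t: 11.0
eef_pos: [551.6, 258.2, 214.6]
tcp_rot: [0.971, 0.238, 0.004, -0.001]
force: [-0.1, 0.2, -4.7]
width: 59.7
gripper_force: 35.0
```

Request:
{"op": "send_rows", "data": {
  "deltas": [
    [-0.3,-1,0,0],
    [-1,-3,0.5,-0.04],
    [-1.5,-6,0.5,-0.08],
    [-2.3,-9,0.5,-0.12],
    [-3,-12,0.5,-0.16],
    [-3.8,-15,0.5,-0.2],
    [-4.6,-18,0.5,-0.24],
    [-5.4,-21,0.5,-0.278],
    [-6.2,-24,0.5,-0.278],
    [-7,-27,0.5,-0.278],
    [-7.8,-30,0.5,-0.278],
    [-8.6,-33,0.5,-0.278],
    [-9.4,-36,0.5,-0.278],
    [-10,-39,0.5,-0.278],
    [-10.5,-41,0.5,-0.278],
    [-10.6,-41.7,0.5,-0.278],
    [-10.6,-41.7,0.5,-0.278],
    [-10.6,-41.7,0.5,-0.278]
  ]
}}

```text
t: 12.5
eef_pos: [443.8, -159.1, 211.7]
tcp_rot: [0.995, 0.101, -0.001, -0.001]
force: [0.3, -0.3, -5.6]
width: 59.4
gripper_force: 35.0
```

```bash
python3 - <<'E'
from h import *
s,a=shot("wrist","w5.png");np.save("w5.npy",[s],allow_pickle=True);C=cam("wrist",s)
m=R.from_quat(s["tcp_rot"]).as_matrix();print(s["eef_pos"],np.degrees(np.arctan2(m[1,0],m[0,0])),s["force"],proj(C,[543,-139,14]),proj(C,[559,-217,60]))
cv2.imwrite("pics/w5b.png",cv2.resize(a,(784,588),interpolation=cv2.INTER_CUBIC))
E
```

```text
[ 443.80870024 -159.1131353   211.74366899] 11.579489277597903 [ 0.30506953 -0.33961265 -5.64623345] [283.9026017   85.51797059] [375.50490536  81.27331878]
```

View pics/w5b.png

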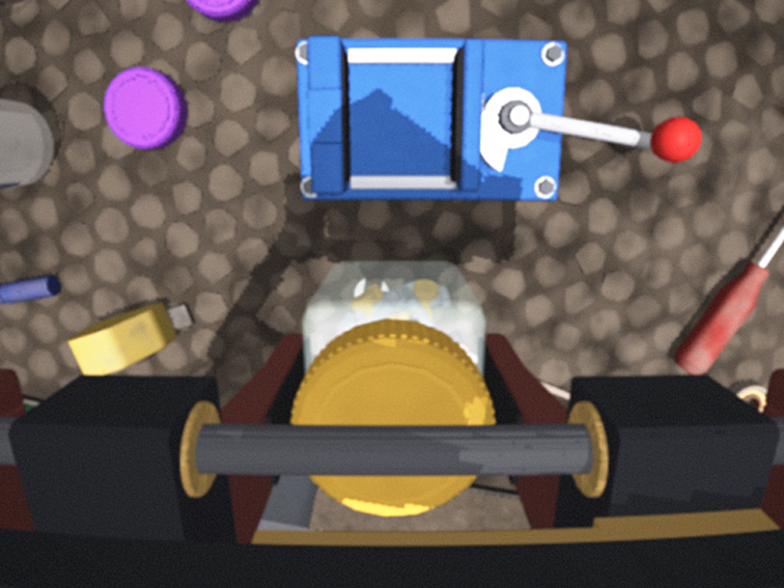

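The picture shows the vise base corners at (303,199), (557,199) and (566,40), the fixed jaw's inner face at x≈347 and the moving jaw's at x≈457. The pin is at (516,117), the knob at (676,139), and the jar is held square in the fingers.

```bash
python3 - <<'E'
from h import *
s=np.load("w5.npy",allow_pickle=True)[0];C=cam("wrist",s);S=cam("scene");D=cam("side")
q=lambda u,v,z:onz(C,(u/1.4,v/1.4),z)
th=np.radians(11.6);ex=np.array([np.cos(th),np.sin(th)]);ey=np.array([-np.sin(th),np.cos(th)])
for n,u,v,z in(("bl",303,199,14),("br",557,199,14),("tr",566,40,14),("tl",300,41,14),("fixT",347,45,50),("fixB",347,193,50),("movT",459,45,50),("movB",458,187,50),("pin",516,117,62),("knob",676,139,74)):
    p=q(u,v,z)[:2];print(n,p.round(1),"ex,ey:",round(p@ex,1),round(p@ey,1))
print("knob tri",tri((C,(676/1.4,139/1.4)),(S,(351,327)),(D,(404,216))))
print("pin tri",tri((C,(516/1.4,117/1.4)),(S,(327.8,293.6)),(D,(364,220.3))))
E
```

```text
bl [474.4 -82. ] ex,ey: 448.2 -175.7
br [ 512.5 -266. ] ex,ey: 448.6 -363.7
tr [ 620.9 -243.2] ex,ey: 559.3 -363.1
tl [581.9 -61.9] ex,ey: 557.6 -177.6
fixT [578.  -99.5] ex,ey: 546.2 -213.7
fixB [ 487.6 -116.2] ex,ey: 454.3 -211.9
movT [ 592. -168.] ex,ey: 546.1 -283.6
movB [ 506.2 -187.2] ex,ey: 458.2 -285.1
pin [ 555.5 -211.1] ex,ey: 501.7 -318.5
knob [ 563.7 -309.1] ex,ey: 490.1 -416.2
knob tri (array([ 564.17891857, -310.29380409,   73.95812789]), [np.float64(1.0422461826689406), np.float64(0.47466531986788707), np.float64(1.340951799656191)])
pin tri (array([ 558.18857498, -215.31861638,   54.6052532 ]), [np.float64(2.9955701881036436), np.float64(1.1608625222481956), np.float64(2.691618905214565)])
```

```bash
python3 - <<'E'
from h import *
s=np.load("w5.npy",allow_pickle=True)[0];C=cam("wrist",s);z=s["eef_pos"][2]+45
e=s["eef_pos"][:2];th=np.radians(11.6);ex=np.array([np.cos(th),np.sin(th)]);ey=np.array([-np.sin(th),np.cos(th)])
for u,v in((393,515),(393,330),(291,418),(495,418)):
    d=onz(C,(u/1.4,v/1.4),z)[:2]-e;print((d@ex).round(1),(d@ey).round(1))
print(read_state()["eef_pos"])
E
```

```text
-29.3 1.9
27.8 1.9
2.4 29.7
2.5 -25.8
[ 444.15222334 -158.66666528  212.23582815]
```

Request:
{"op": "send_rows", "data": {
  "deltas": [
    [0.5,0.1,0,0],
    [2,0.3,0,0],
    [4.5,0.7,0,0],
    [7,1.1,0,0],
    [9,1.4,0,0],
    [9.9,1.6,-1,0],
    [9.9,1.6,-3,0],
    [9.9,1.6,-6,0],
    [9.9,1.6,-8,0],
    [9.9,1.6,-8,0],
    [9.9,1.6,-8,0]
  ]
}}

```text
t: 13.47
eef_pos: [542.5, -142.5, 131.8]
tcp_rot: [0.995, 0.102, -0.002, -0.001]
force: [0.3, 0.3, -4.7]
width: 59.6
gripper_force: 35.0
```

Request:
{"op": "send_rows", "data": {
  "deltas": [
    [0,0,-0.5,0],
    [0,0,-1.5,0],
    [0,0,-2.5,0],
    [0,0,-3.5,0],
    [0,0,-4.5,0],
    [0,0,-5,0],
    [0,0,-5.3,0],
    [0,0,-5.3,0]
  ]
}}

```text
t: 14.13
eef_pos: [543.0, -143.5, 79.4]
tcp_rot: [0.995, 0.101, -0.001, -0.0]
force: [-0.1, -0.1, -6.1]
width: 59.7
gripper_force: 35.0
```

Request:
{"op": "send_rows", "data": {
  "deltas": [
    [0,0,-0.2,0],
    [0,0,-0.4,0],
    [0,0,-0.5,0],
    [0,0,-0.55,0],
    [0,0,-0.6,0],
    [0,0,-0.6,0]
  ]
}}

```text
t: 14.63
eef_pos: [543.6, -143.6, 74.7]
tcp_rot: [0.995, 0.101, 0.0, -0.0]
force: [-0.2, 0.1, -4.9]
width: 59.9
gripper_force: 35.0
```

Request:
{"op": "send_rows", "data": {
  "deltas": [
    [0,0,-0.05,0],
    [0,0,-0.1,0],
    [0,0,-0.15,0],
    [0,0,-0.2,0],
    [0,0,-0.2,0]
  ]
}}

```text
t: 15.05
eef_pos: [543.7, -143.7, 74.4]
tcp_rot: [0.995, 0.101, 0.001, 0.0]
force: [-4.0, 0.3, 4.3]
width: 59.7
gripper_force: 35.0
```

Request:
{"op": "send_rows", "data": {
  "deltas": [
    [0,0,0.1,0],
    [0,0,0.1,0],
    [0,0,0.1,0],
    [0,0,1,0],
    [0,0,3,0],
    [0,0,6,0],
    [0,-1,7,0.06],
    [0.3,-3,7,0.18],
    [0.6,-6,7,0.3],
    [1,-9,7,0.42],
    [1.5,-12,7,0.54],
    [2,-15,7,0.66],
    [2,-16.7,7,0.78],
    [2,-16.7,7,0.9],
    [2,-16.7,7,1.02],
    [2,-16.7,7,1.14],
    [2,-16.7,7,1.26],
    [2,-16.7,7,1.38],
    [2,-16.7,7,1.43],
    [2,-16.7,7,1.43]
  ],
  "jaw": 8.78
}}

```text
t: 16.72
eef_pos: [563.7, -310.8, 143.2]
tcp_rot: [0.684, 0.729, 0.0, 0.0]
force: [-0.0, -0.2, 0.8]
width: 87.8
gripper_force: 0.0
```

```bash
python3 - <<'E'
from h import *
s,a=shot("wrist","w6.png");C=cam("wrist",s)
m=R.from_quat(s["tcp_rot"]).as_matrix();print(s["eef_pos"],np.degrees(np.arctan2(m[1,0],m[0,0])),s["joint_pos"][5],proj(C,[564.2,-310.3,74]))
h=cv2.cvtColor(a,cv2.COLOR_BGR2HSV);k=cv2.inRange(h,(0,150,90),(6,255,255))|cv2.inRange(h,(175,150,90),(180,255,255))
n,l,st,ce=cv2.connectedComponentsWithStats(k)
for i in range(1,n):
    if st[i,4]>100: print(st[i],ce[i].round(1),onz(C,ce[i],80).round(1))
_,b=shot("scene","sc6.png");_,c=shot("side","si6.png")
o=np.zeros((600,800,3),np.uint8);o[:300,:400]=cv2.resize(a,(400,300));o[:300,400:]=cv2.resize(b[200:350,230:430],(400,300));o[300:,:400]=cv2.resize(c[120:270,260:460],(400,300));cv2.imwrite("pics/comp6.png",o)
E
```

```text
[ 563.69211285 -310.78332544  143.24762552] 93.64951961285054 -0.6204066131889759 [282.00301747 221.90260953]
[ 261  201   40   39 1207] [280.9 219.5] [ 563.2 -306.9   80. ]
```

View pics/comp6.png

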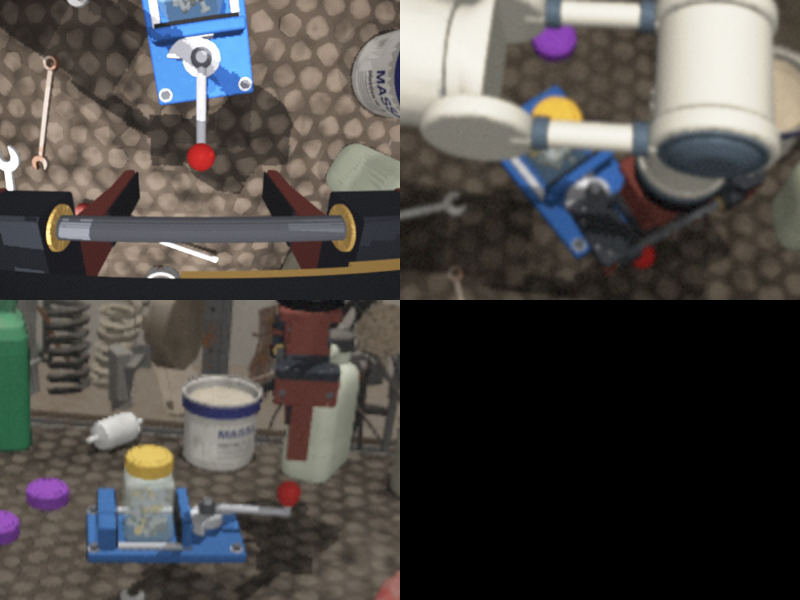

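The composite shows the jar upright between the jaws and the knob centred between the fingers at wrist (281,220). That was my tenth and last picture, so from here on I'll use numbers only.

Request:
{"op": "send_rows", "data": {
  "deltas": [
    [0,0.2,-2,0],
    [0,0.2,-5,0],
    [0,0.2,-7.5,0],
    [0,0.2,-8.5,0],
    [0,0.2,-8.5,0]
  ]
}}

```text
t: 17.28
eef_pos: [561.8, -307.6, 53.9]
tcp_rot: [0.685, 0.728, -0.001, -0.003]
force: [0.0, 0.2, -0.5]
width: 87.5
gripper_force: 0.0
```

Request:
{"op": "send_rows", "data": {
  "deltas": [
    [0,0,0,0],
    [0,0,0,0],
    [0,0,0,0],
    [0,0,0,0],
    [0,0,0,0],
    [0,0,0,0],
    [0,0,0,0],
    [0,0,0,0]
  ],
  "jaw": 2,
  "newtons": 20
}}

```text
t: 17.95
eef_pos: [563.5, -308.6, 57.8]
tcp_rot: [0.685, 0.729, -0.0, 0.0]
force: [0.1, -0.4, 0.3]
width: 38.0
gripper_force: 0.0
```

```bash
python3 - <<'E'
from h import *
s=read_state();e=s["eef_pos"];print(e,s["width"],s["gripper_force"],s["force"])
th=np.radians(11.6);ex=np.array([np.cos(th),np.sin(th)]);ey=np.array([-np.sin(th),np.cos(th)])
d=np.array([e[:2]@ex,e[:2]@ey])-[503.4,-323];print("rel pin",d,np.hypot(*d),np.arctan2(-d[0],-d[1]))
f0=np.arctan2(-d[0],-d[1]);r=95
p=lambda f:(503.4-r*np.sin(f))*ex+(-323-r*np.cos(f))*ey
for i,f in enumerate(np.linspace(f0,1.55,21)):print(i,((p(f)-e[:2])/10).round(2),round(-(f-f0),3))
E
```

```text
[ 563.52540085 -308.63529857   57.75134882] 38.02715744058527 0.0 [ 0.11288061 -0.35501108  0.29219145]
rel pin [-13.44420904 -92.64401575] 93.6144241594565 0.1441108773662442
0 [ 0.01 -0.14] -0.0
1 [-0.66 -0.15] -0.07
2 [-1.33 -0.12] -0.141
3 [-1.99 -0.04] -0.211
4 [-2.65  0.08] -0.281
5 [-3.29  0.25] -0.351
6 [-3.92  0.47] -0.422
7 [-4.54  0.73] -0.492
8 [-5.13  1.03] -0.562
9 [-5.71  1.37] -0.633
10 [-6.25  1.75] -0.703
11 [-6.77  2.17] -0.773
12 [-7.26  2.63] -0.844
13 [-7.72  3.11] -0.914
14 [-8.14  3.63] -0.984
15 [-8.52  4.18] -1.054
16 [-8.86  4.75] -1.125
17 [-9.16  5.35] -1.195
18 [-9.42  5.96] -1.265
19 [-9.64  6.6 ] -1.336
20 [-9.81  7.24] -1.406
```

Still closing. A few more rows, then swing.

Request:
{"op": "send_rows", "data": {
  "deltas": [
    [0,0,0,0],
    [0,0,0,0],
    [0,0,0,0],
    [0,0,0,0]
  ]
}}

```text
t: 18.28
eef_pos: [563.6, -308.6, 57.6]
tcp_rot: [0.685, 0.729, 0.0, 0.0]
force: [0.5, -0.5, -0.7]
width: 25.9
gripper_force: 20.0
```

Request:
{"op": "send_rows", "data": {
  "deltas": [
    [-0.3,0,0,-0.03],
    [-0.7,0,0,-0.07],
    [-1.3,0,0,-0.14],
    [-2,0.1,0,-0.21],
    [-2.65,0.2,0,-0.28],
    [-3.3,0.35,0,-0.35],
    [-3.9,0.6,0,-0.42],
    [-4.5,0.85,0,-0.49],
    [-5.1,1.15,0,-0.56],
    [-5.7,1.5,0,-0.63],
    [-6.25,1.9,0,-0.7],
    [-6.8,2.3,0,-0.77],
    [-7.25,2.75,0,-0.84],
    [-7.7,3.2,0,-0.91],
    [-8.1,3.7,0,-0.98],
    [-8.5,4.3,0,-1.05],
    [-8.5,4.3,0,-1.05]
  ]
}}

```text
t: 19.7
eef_pos: [478.9, -265.0, 57.6]
tcp_rot: [0.958, 0.286, 0.001, 0.0]
force: [3.1, 1.3, -2.7]
width: 26.4
gripper_force: 20.0
```

Request:
{"op": "send_rows", "data": {
  "deltas": [
    [-0.3,0.35,0,-0.05],
    [-0.55,0.7,0,-0.1],
    [-0.75,1.1,0,-0.15],
    [-0.95,1.5,0,-0.2],
    [-1.1,2,0,-0.25],
    [-1.25,2.4,0,-0.3],
    [-1.25,2.4,0,-0.3],
    [-1.25,2.4,0,-0.3]
  ]
}}

```text
t: 20.37
eef_pos: [468.2, -241.0, 57.6]
tcp_rot: [0.99, 0.142, 0.002, 0.0]
force: [10.0, 1.6, -5.4]
width: 26.1
gripper_force: 20.0
```

```bash
python3 - <<'E'
from h import *
s=read_state();e=s["eef_pos"];print(e,s["width"],s["force"])
th=np.radians(11.6);ex=np.array([np.cos(th),np.sin(th)]);ey=np.array([-np.sin(th),np.cos(th)])
d=np.array([e[:2]@ex,e[:2]@ey])-[503.4,-323];print("rel pin",d,np.hypot(*d),np.arctan2(-d[0],-d[1]), "F vise",s["force"][:2]@ex,s["force"][:2]@ey)
E
```

```text
[ 468.18536108 -241.03517066   57.59329564] 26.119883877567716 [10.02090038  1.61946268 -5.43717761]
rel pin [-93.2440591   -7.25382658] 93.52578552195865 1.4931587120889604 F vise 10.141864179969575 -0.4285962528524018
```

Request:
{"op": "send_rows", "data": {
  "deltas": [
    [0.1,0.1,0,-0.01],
    [0.1,0.25,0,-0.03],
    [0.1,0.4,0,-0.04],
    [0.1,0.5,0,-0.05],
    [0.1,0.5,0,-0.05],
    [0.1,0.5,0,-0.05]
  ]
}}

```text
t: 20.87
eef_pos: [468.5, -240.4, 57.6]
tcp_rot: [0.993, 0.117, 0.002, 0.004]
force: [8.5, -13.2, -8.0]
width: 26.4
gripper_force: 20.0
```

```bash
python3 - <<'E'
from h import *
s=read_state();e=s["eef_pos"];print(e,s["width"],s["force"])
th=np.radians(11.6);ex=np.array([np.cos(th),np.sin(th)]);ey=np.array([-np.sin(th),np.cos(th)])
d=np.array([e[:2]@ex,e[:2]@ey])-[503.4,-323];print("rel pin",d,np.hypot(*d),np.arctan2(-d[0],-d[1]), "F vise",s["force"][:2]@ex,s["force"][:2]@ey)
E
```

```text
[ 468.47643264 -240.43506157   57.64718122] 26.383154684956715 [  8.48387366 -13.23481754  -7.98230669]
rel pin [-92.83826392  -6.72450263] 93.081481419584 1.498490153888618 F vise 5.649363058425523 -14.67041937295289
```

Lever home: 1.5 rad, stopped against 15 N. I'll release it and go over the lid.

Request:
{"op": "send_rows", "data": {
  "deltas": [
    [0,0,0,0],
    [0,0,0,0],
    [0,0,0,0],
    [0,0,0,0],
    [0,0,1,0],
    [0,0,4,0],
    [0,0,8,0],
    [1,1,11,0],
    [3.5,4,11,0],
    [5.5,7,11,0],
    [7,10,11,0],
    [7.3,10.3,11,0],
    [7.3,10.3,11,0],
    [7.3,10.3,11,0]
  ],
  "jaw": 8.78
}}

```text
t: 22.03
eef_pos: [539.8, -133.7, 168.0]
tcp_rot: [0.993, 0.117, -0.0, 0.0]
force: [0.2, 0.1, 0.0]
width: 88.0
gripper_force: 0.0
```

```bash
cat > lid.py <<'E'
from h import *
s,a=shot("wrist","w7.png");C=cam("wrist",s)
m=R.from_quat(s["tcp_rot"]).as_matrix();print(s["eef_pos"],np.degrees(np.arctan2(m[1,0],m[0,0])),s["joint_pos"].round(2),s["force"])
h=cv2.cvtColor(a,cv2.COLOR_BGR2HSV);k=cv2.inRange(h,(18,130,90),(32,255,255))
n,l,st,ce=cv2.connectedComponentsWithStats(k)
for i in range(1,n):
    if st[i,4]>800: print(st[i],ce[i].round(1),onz(C,ce[i],114).round(1))
print("expected",proj(C,[542,-136.8,119]))
k=cv2.inRange(h,(0,150,90),(6,255,255))|cv2.inRange(h,(175,150,90),(180,255,255));n,l,st,ce=cv2.connectedComponentsWithStats(k)
for i in range(1,n):
    if st[i,4]>300: print("red",st[i],ce[i].round(1),onz(C,ce[i],80).round(1))
E
python3 lid.py
```

```text
[ 539.826377   -133.72029517  168.04498779] 13.405878128738582 [-0.3  -0.03  1.45 -0.    1.72  1.03] [0.24695702 0.13486788 0.0062834 ]
[ 244  184   86   87 5564] [286.4 226.2] [ 540.5 -135.2  114. ]
[  64  286   38   66 1101] [ 78.9 318.9] [434.7  -3.1 114. ]
[ 461  286   37   67 1043] [482.6 318.8] [ 503.9 -293.1  114. ]
[ 253  362  307   28 3136] [423.4 379.1] [ 443.9 -268.   114. ]
expected [289.5815978  226.84118498]
```

Request:
{"op": "send_rows", "data": {
  "deltas": [
    [0.1,-0.2,-1,0],
    [0.1,-0.2,-3,0],
    [0.1,-0.2,-5,0],
    [0.1,-0.2,-6.5,0],
    [0.1,-0.2,-7,0],
    [0.1,-0.2,-7,0],
    [0.1,-0.2,-7,0]
  ]
}}

```text
t: 22.67
eef_pos: [540.8, -136.4, 97.9]
tcp_rot: [0.993, 0.116, 0.0, 0.0]
force: [-1.0, -0.4, 0.5]
width: 87.7
gripper_force: 0.0
```

Request:
{"op": "send_rows", "data": {
  "deltas": [
    [0,0,0,0],
    [0,0,0,0],
    [0,0,0,0],
    [0,0,0,0],
    [0,0,0,0],
    [0,0,0,0],
    [0,0,0,0]
  ],
  "jaw": 4.5,
  "newtons": 45
}}

```text
t: 23.25
eef_pos: [541.5, -136.9, 98.2]
tcp_rot: [0.993, 0.116, 0.001, 0.001]
force: [2.5, -4.9, -0.0]
width: 55.5
gripper_force: 45.0
```

```bash
python3 - <<'E'
from h import *
s=read_state();print(s["eef_pos"],s["width"],s["gripper_force"],s["force"],s["ft_torque"])
for n in("scene","side"):
    _,a=shot(n,n+"8.png");C=cam(n);h=cv2.cvtColor(a,cv2.COLOR_BGR2HSV)
    k=cv2.inRange(h,(0,170,90),(6,255,255))|cv2.inRange(h,(174,170,90),(180,255,255));N,l,st,ce=cv2.connectedComponentsWithStats(k)
    print(n,"expect",proj(C,[467,-240.8,74]).round(),[(ce[i].round(),st[i,4],onz(C,ce[i],76).round()[:2]) for i in range(1,N) if st[i,4]>25])
E
```

```text
[ 541.54081437 -136.86454071   98.15064474] 55.50317632806106 44.99999453582859 [ 2.5271703  -4.88940184 -0.04203346] [-0.77211361 -0.27798624  0.01885088]
scene expect [297. 317.] [(array([296., 317.]), np.int32(117), array([ 465., -241.]))]
side expect [371. 233.] [(array([371., 234.]), np.int32(89), array([ 461., -243.]))]
```

Request:
{"op": "send_rows", "data": {
  "deltas": [
    [0,0,0,0.03],
    [0,0,0,0.08],
    [0,0,0,0.14],
    [0,0,0,0.2],
    [0,0,0,0.27],
    [0,0,0,0.34],
    [0,0,0,0.41],
    [0,0,0,0.48],
    [0,0,0,0.55],
    [0,0,0,0.62],
    [0,0,0,0.69],
    [0,0,0,0.76],
    [0,0,0,0.83],
    [0,0,0,0.89],
    [0,0,0,0.93],
    [0,0,0,0.95],
    [0,0,0,0.95],
    [0,0,0,0.95]
  ]
}}

```text
t: 24.85
eef_pos: [541.4, -135.6, 98.8]
tcp_rot: [0.83, 0.557, 0.001, 0.001]
force: [-1.1, 0.4, 6.4]
width: 55.8
gripper_force: 45.0
```

```bash
python3 - <<'E'
from h import *
s=read_state();m=R.from_quat(s["tcp_rot"]).as_matrix();print(s["eef_pos"],s["width"],s["gripper_force"],s["force"],s["ft_torque"],np.degrees(np.arctan2(m[1,0],m[0,0])))
E
```

```text
[ 541.41997757 -135.57898298   98.78786075] 55.76725908456483 45.00153511478857 [-1.05870912  0.37742897  6.42530936] [ 0.02623082  0.13319242 -0.02033603] 67.73400532866525
```

Request:
{"op": "send_rows", "data": {
  "deltas": [
    [0,0,0.1,0],
    [0,0,0.2,0],
    [0,0,0.3,0],
    [0,0,0.4,0],
    [0,0,0.4,0]
  ]
}}

```text
t: 25.27
eef_pos: [540.8, -135.5, 101.2]
tcp_rot: [0.83, 0.557, -0.0, -0.0]
force: [0.8, 0.2, -1.7]
width: 55.3
gripper_force: 45.0
```

Request:
{"op": "send_rows", "data": {
  "deltas": [
    [0,0,0.3,0],
    [0,0,0.7,0],
    [0,0,1.2,0],
    [0,0,1.7,0],
    [0,0,2.2,0],
    [0,0,2.6,0],
    [0,0,2.9,0],
    [0,0,3,0],
    [0,0,3,0],
    [0,0,3,0]
  ]
}}

```text
t: 26.1
eef_pos: [540.9, -135.6, 131.5]
tcp_rot: [0.83, 0.558, -0.0, -0.0]
force: [0.8, -0.1, -1.6]
width: 55.7
gripper_force: 45.0
```

```bash
python3 - <<'E'
from h import *
s=read_state();print(s["eef_pos"],s["width"],s["gripper_force"],s["force"],s["tcp_rot"])
for n in("scene","side"):
    _,a=shot(n,n+"9.png");b=cv2.imread("pics/"+n+"8.png");C=cam(n)
    for im in(b,a):
        h=cv2.cvtColor(im,cv2.COLOR_BGR2HSV);k=cv2.inRange(h,(18,130,90),(32,255,255));N,l,st,ce=cv2.connectedComponentsWithStats(k)
        print(n,[(ce[i].round(1),st[i].tolist()) for i in range(1,N) if st[i,4]>25])
    print("proj lid before/after",proj(C,[541,-136,109]).round(),proj(C,[541,-136,142]).round())
    h=cv2.cvtColor(a,cv2.COLOR_BGR2HSV);k=cv2.inRange(h,(0,170,90),(6,255,255))|cv2.inRange(h,(174,170,90),(180,255,255));N,l,st,ce=cv2.connectedComponentsWithStats(k)
    print("knob",[ce[i].round() for i in range(1,N) if st[i,4]>25])
E
```

```text
[ 540.94387666 -135.58771578  131.46640014] 55.74814398810786 44.99967430740071 [ 0.75489016 -0.13879366 -1.57659382] [ 8.30158566e-01  5.57527345e-01 -7.26683842e-05 -9.85149140e-05]
scene [(array([194.3, 236. ]), [188, 231, 14, 13, 76]), (array([206.5, 248.4]), [199, 239, 16, 19, 124]), (array([300.5, 260.7]), [294, 250, 17, 21, 201])]
scene [(array([194.3, 235.9]), [187, 231, 15, 13, 76]), (array([206.6, 248.5]), [200, 239, 15, 19, 116]), (array([306.1, 241. ]), [299, 240, 16, 3, 39]), (array([307.3, 253.9]), [295, 246, 25, 18, 365])]
proj lid before/after [306. 258.] [307. 251.]
knob [array([296., 317.])]
side [(array([331.2, 200.4]), [320, 192, 24, 17, 332]), (array([232.8, 268.7]), [224, 259, 23, 22, 92]), (array([251.3, 270.3]), [247, 261, 8, 17, 52])]
side [(array([335.5, 188.3]), [329, 180, 15, 18, 225]), (array([231.4, 269.5]), [225, 259, 16, 22, 81]), (array([249.3, 269.5]), [239, 259, 16, 20, 72])]
proj lid before/after [330. 201.] [331. 188.]
knob [array([371., 234.])]
```

```bash
python3 -c "
from workcell import *
print(close_job())"
```

```text
the job is handed in; nothing more can be done
None
```

I handed the job in at about 26 s: the lever is fully home with the jar clamped, and the yellow lid was twisted about 54° anticlockwise, lifted straight off and is held level about 20 mm above the open mouth. I never went near the tub or the tin, but I had to drag the jar clear of the overhanging hose coil before I could lift it.

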